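Set the marking bar against a panel and latch it

TASK

Get the panel on the jig ready for marking: swing the hold-down latch fully open, take the aluminium marking bar out of its rack and lay it flat on the jig, rib up, with a long side flush against the panel's free edge (the one facing away from the robot, towards the open strip of the board) and its middle at the middle of that edge. Then turn the latch fully closed over the end of the bar, leaving the bar flush. Leave the spray can, parts tray and screwdriver where they are.

Things in the scene. Friction and masses are not known exactly. Their poses are not given: they have to be found in the camera images.
- fixture: Fixed jig: grey board 195 x 300 x 12 mm (x -100..95, y -130..170) carrying a plywood panel 10 mm thick at x -80..0, y -65..65 mm. The panel's free edge is its vertical face at x = 0, facing +x, away from the robot. Origin: at the board's underside below the middle of that edge, z up. The bar's place: on the board (12 mm above the bench), x 0..60, long axis along y, middle at y = 0.
- edge_mid (a point): Middle of the panel's free edge, at the panel's top (22 mm above the bench). Axes as the fixture's.
- latch_pivot (a point): On the latch's vertical hinge axis, at fixture (30, 130) mm, 37 mm above the bench. Axes as the fixture's.
- latch (a joint): Angle of the latch: steel lever reaching 75 mm from its vertical hinge, 20 mm wide, underside 25 and top 35 mm above the bench. 0 = fully open stop (lever points along the fixture's -x), 1.571 = fully closed stop (along the fixture's -y, 3 mm over the bar's end). Grows counter-clockwise from above; stays where it is left.
- latch_knob (a point): On the axis of the upright round black knob near the lever's tip (65 mm from the hinge): 24 mm in diameter, from 35 to 72 mm above the bench; the point is 58 mm above the bench. Turns with the lever: its -x axis points from hinge to knob.
- rack: Wooden rack fixed to the bench: foot 90 x 190 x 10 mm with two pairs of blocks (x -36 to +36 mm, y 52 to 78 mm either side, 10 to 30 mm high) leaving a 12 mm slot along y at x = 0, floor 10 mm above the bench. Origin at the centre of its underside, z up.
- bar: Aluminium marking bar, about 0.3 kg: plate 60 wide (x), 170 long (y), 10 mm thick (z 0..10), with a central grip rib on its +z face, 12 wide (x), 60 long (y), z 10..35 mm. Origin: centre of the plate's plain face. Starts standing on a long side in the rack's slot, its top 70 mm above the bench, the rib pointing level along the rack's +x.
- spray_can: Bystander: upright red spray can with white cap, 66 mm in diameter, 190 mm tall; origin at the centre of its base.
- parts_tray: Bystander: white plastic tray 90 x 140 x 40 mm; origin at the centre of its underside.
- screwdriver: Bystander: screwdriver lying on the bench, handle to its -x; origin at its middle on the underside.
Mind the look-alikes: they are no part of the job. Of the things like the bar, leave any that is purple; of the rest the larger one is meant.

How it is judged:
By the outcome, as a careful person would: the job done as asked, in the order asked, and still so for the second after the job is handed in, with the robot touching nothing.
It also fails if it takes over 72 s, if anything falls off the work surface, if the arm or the gripper's body presses on something with over 40 N, if the wrist force passes 120 N, or if a joint passes its speed limit or range.

ROBOT

A 7-joint arm with a two-finger parallel gripper is mounted at the origin on the work surface. World frame = base frame: x ahead of the robot, y to its left, z up, the work surface at z = 0. Lengths are in mm, angles in rad, forces in N, time in s.
With the tool pointing down it reaches from about 425 to 1025 mm from the base axis. Payload 9.4 kg.
Tool frame: the origin (TCP) lies at the very end of the fingers, on their centre line; the grasp point (between the pads) lies 19 mm behind it (ctrl.hold_point_z is the z of the grasp point in the tool frame, in mm); z points along the fingers, y is the line along which they close (so a half turn about z gives the same grasp; the last joint's range is limited). The gripper opens to 93 mm and grips with 3 to 60 N. Pads are 15 mm wide; open, the fingers measure 128 mm over their backs; the gripper's body (75 mm by 188 mm) begins 65 mm behind the grasp point.
Start: joints at [1.103, 0.599, -0.003, 1.599, 0.002, 0.943, -0.08], TCP at [276.163, -670.342, 218.618] pointing down, gripper open.
Joint ranges: [-2.57, 2.57], [-0.35, 1.97], [-1.29, 1.29], [0.11, 2.56], [-1.05, 4.19], [0.11, 1.86], [-2.63, 2.63]. Speed limits (rad/s): [2.22, 2.22, 3.01, 3.01, 3.14, 3.14, 3.14].

INTERFACE

Orientations are given as a unit quaternion [x, y, z, w].
In Python, from plant import status, grab_frame, camera_info, workorder, ctrl gives the robot as it stands. The module is installed in compiled form; this text tells all that it offers.
- The arm moves only by the shell command python3 -m inch 'ROWS'. ROWS is JSON, one flat list of numbers, 7 for each row, row after row: the shift along the tool's x, y, z in cm, then the turn, a rotation vector about the tool's x, y, z in rad, then the finger opening in cm, from 0 to 9.3. In form: [dx, dy, dz, rx, ry, rz, grip, dx, dy, dz, rx, ry, rz, grip, ...]. A call has exactly 5 rows; each row shifts and turns the commanded pose from where the row before left it, along the tool's axes as they then stand; what a row does not reach is not made up. A row lasts 1/8 s, in which the tool goes at most 62.5 mm and 10.7 degrees, less where a joint would pass 70% of its speed; a pose out of reach is approached as far as the arm can. A call is refused whole if a number of a shift passes 6.25 or a number of a turn 0.188, either way. A call with a gripper value outside its range is refused whole. The fingers move at their own pace and stop on an object; the grip force is fixed at half the most. Time passes only in rows, so rows that do not move let the fingers close, or fill a call up. It gives the time, the measured TCP pose, the force, the opening and the grip force at its end, in the units of the state.
- status.get_state(): the state, without advancing time (a new reading comes with each control period).
- grab_frame(name): name is "side" or "top" or "wrist"; returns (picture, depth): 400x640x3 uint8, blue, green, red; 400x640 float32, mm along the optical axis (not along the pixel's ray), 0 where there is no reading.
- camera_info(name): a dict with "fov_y" (degrees; the focal length in pixels is half the picture's height over the tangent of half this angle, whatever the lens; pixels are square), "cx", "cy" (the principal point, pixels), "dist_coeffs" ([k1, k2, p1, p2, k3] as OpenCV has them; the pictures are not rectified), "position" and "rotation" of the camera in the world. Camera axes: x right, y down, z forward; pixel columns grow to the right and rows downward; lengths in mm; the calibration is good to about 2 mm. A picture is of the moment at which its call begins: read the wrist's pose just before it. camera_info takes no time and is no camera call; for the wrist camera it gives the pose at the moment of the call.
- workorder.close_job(): hands the job in; it is judged then, once.
The state is a dict: "time_s": time; "joint_positions": joint angles; "qvel": joint speeds; "joint_efforts": joint torques, N m; "tool_pos": TCP position; "tcp_rot": TCP orientation; "force": force on the tool from outside, world axes, zero at the start; "ft_torque": the same for the moment, N m; "grip_width": opening from 0.0 (shut) to 1.0 (fully open); "finger_force": force on a finger pad.
Only numpy, scipy, OpenCV 4.12 (cv2) and the standard library are available. Lean on these libraries where they do the work, as an engineer would, in place of code of your own. Each camera call takes 0.05 s, during which the arm holds its last target. There are 200 camera calls.

## Working session

There is one attempt and no reset: what is moved stays moved. The work goes in short steps, Python scripts to look and compute and a shell command to move; the robot and the scene stay as the last step left them, time stands still between calls to the robot, and variables do not carry over. Pictures are saved under pics/ and viewed, at most 10 in all, crops included, and the job is handed in when it is done.

```bash
mkdir -p pics; python3 - <<'E'
from plant import status, grab_frame, camera_info, ctrl
import cv2,numpy as np
s=status.get_state();print({k:np.round(v,3).tolist() for k,v in s.items()}, ctrl.hold_point_z)
for n in("top","side","wrist"):
    c=camera_info(n);print(n,c)
    im,d=grab_frame(n);np.savez(f"{n}0.npz",im=im,d=d);cv2.imwrite(f"pics/{n}0.png",im)
E
```

```text
{'time_s': 0.0, 'joint_positions': [1.103, 0.6, -0.003, 1.6, 0.002, 0.943, -0.08], 'qvel': [0.001, 0.0, -0.001, 0.0, -0.0, 0.0, 0.001], 'joint_efforts': [-0.0, -76.508, 1.497, -25.235, -0.052, 0.017, 0.0], 'tool_pos': [275.936, -669.915, 217.756], 'tcp_rot': [0.981, 0.194, -0.0, -0.001], 'force': [0.798, -0.152, 0.11], 'ft_torque': [0.042, 0.053, 0.03], 'finger_force': 0.0, 'grip_width': 1.001} -18.8
top {'fov_y': 53.793955770410875, 'cx': 315.13893319671723, 'cy': 194.43524940510113, 'dist_coeffs': array([-0.08713694,  0.        ,  0.        ,  0.        ,  0.        ]), 'position': array([ 457.08300307,   78.27975746, 1145.1507351 ]), 'rotation': array([-0.69950209,  0.71222979, -0.04078371,  0.04197894])}
side {'fov_y': 46.58081180977929, 'cx': 312.51747034713947, 'cy': 199.135112543107, 'dist_coeffs': array([0.00685258, 0.        , 0.        , 0.        , 0.        ]), 'position': array([ 412.42956147, -724.49220059,  673.37635914]), 'rotation': array([ 0.89551078, -0.08105501,  0.0477094 , -0.43498775])}
wrist {'fov_y': 63.83592451146446, 'cx': 318.1573489632116, 'cy': 198.0687220242648, 'dist_coeffs': array([0.01413876, 0.        , 0.        , 0.        , 0.        ]), 'position': array([ 347.33225382, -641.06154627,  385.59566313]), 'rotation': array([ 0.82239977, -0.55116315, -0.07932175,  0.11655842])}
```

View pics/top0.png

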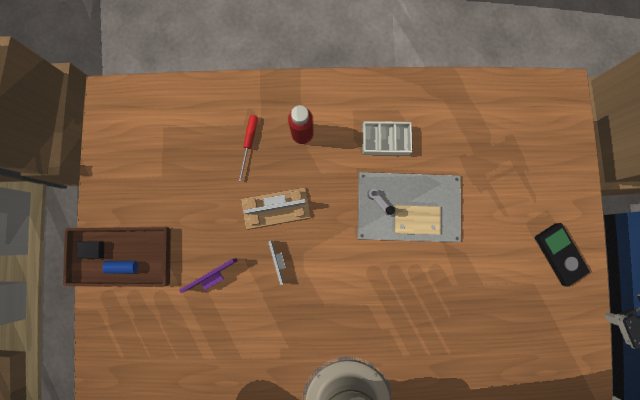

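View pics/side0.png

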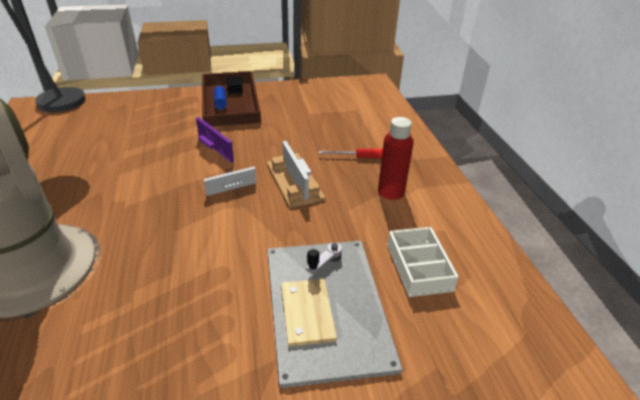

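The top view shows what could be taken for the bar: the grey bar in the rack (275,205), a purple one (210,275) and a small grey one (279,262). The grey one in the rack is the larger non-purple bar, so I choose that. The board is centred at (410,207), the panel at (418,220), the hinge at (375,193) and the knob at (390,210), so the latch is half open. The side view agrees: bar (295,168), knob (313,258).

```bash
cat > h.py <<'E'
import numpy as np,cv2
from scipy.spatial.transform import Rotation as R
def K(c):
    f=200/np.tan(np.radians(c["fov_y"]/2)); return np.array([[f,0,c["cx"]],[0,f,c["cy"]],[0,0,1.]])
def rays(c,px):
    u=cv2.undistortPoints(np.float64(px).reshape(-1,1,2),K(c),c["dist_coeffs"]).reshape(-1,2)
    return R.from_quat(c["rotation"]).apply(np.c_[u,np.ones(len(u))])
def onz(c,px,z):
    r=rays(c,px); p=c["position"]; return p+r*((z-p[2])/r[:,2])[:,None]
def cloud(c,d):
    v,u=np.indices(d.shape); r=rays(c,np.c_[u.ravel(),v.ravel()])
    return (c["position"]+r*d.reshape(-1,1)).reshape(*d.shape,3)
def rect(P):
    (c,wh,a)=cv2.minAreaRect(np.float32(P)); return np.round(c,1),np.round(wh,1),round(a,2)
E
python3 - <<'E'
from h import *
from plant import camera_info
for n in("top","side"):
    c=camera_info(n);z=np.load(n+"0.npz");im,d=z["im"],z["d"];P=cloud(c,d);P[d==0]=np.nan
    hsv=cv2.cvtColor(im,cv2.COLOR_BGR2HSV)
    box={"top":[(355,165,470,245),(235,180,315,232),(365,180,400,220),(265,235,292,290)],"side":[(260,235,400,385),(262,140,330,208),(300,235,350,275),(200,165,260,200)]}[n]
    def sub(b,m): 
        q=np.zeros(d.shape,bool);q[b[1]:b[3],b[0]:b[2]]=1;return q&m
    Z=P[...,2]; print(n,"table z",np.nanmedian(Z[260:300,330:400]) if n=="top" else np.nanmedian(Z[200:300,120:200]))
    g=sub(box[0],hsv[...,1]<45).astype(np.uint8)
    k=max(cv2.findContours(g,0,2)[0],key=cv2.contourArea); p=onz(c,k,12);print("board",rect(p[:,:2]),np.nanmedian(Z[g>0]))
    g=sub(box[0],(hsv[...,1]>60)&(hsv[...,2]>140)&(abs(Z-22)<8)).astype(np.uint8)
    k=max(cv2.findContours(g,0,2)[0],key=cv2.contourArea); p=onz(c,k,22);print("panel",rect(p[:,:2]),np.nanmedian(Z[g>0]),cv2.boundingRect(k))
    m=sub(box[1],(Z>50)&(Z<80));q=P[m];print("bar depth",m.sum(),rect(q[:,:2]),np.percentile(q[:,2],[5,50,95]))
    g=sub(box[1],(hsv[...,1]<50)&(hsv[...,2]>110)).astype(np.uint8)
    k=max(cv2.findContours(g,0,2)[0],key=cv2.contourArea);print("bar grey",cv2.minAreaRect(k),rect(onz(c,k,70)[:,:2]),rect(onz(c,k,40)[:,:2]))
    m=sub(box[2],(hsv[...,2]<60));q=P[m];print("knob",m.sum(),np.nanpercentile(q[:,2],[5,50,95]));v,u=np.where(m);print(u.mean(),v.mean(),u.min(),u.max(),v.min(),v.max(),onz(c,[[u.mean(),v.mean()]],60))
    m=sub(box[2],(Z>62)&(Z<80));print("knobtop",m.sum(),P[m].mean(0))
    b={"top":(92,240,312,184),"side":0}[n]
    m=sub(box[1],(Z>20)&(Z<40));print("blocks",rect(P[m][:,:2]))
    m=sub(box[1],(Z>5)&(Z<80)&(hsv[...,1]>60)&(hsv[...,2]>100));print("rack",rect(P[m][:,:2]))
    m=sub(box[3],(Z>15));print("small",rect(P[m][:,:2]),P[m][:,2].max())
t=cv2.imread("pics/top0.png");a=cv2.resize(t[165:300,170:330],None,fx=4,fy=4,interpolation=2)
cv2.imwrite("pics/crop1.png",a)
E
```

```text
top table z 0.5104596367966678
board (array([ 550.2, -193.8]), array([299.3, 194. ]), 87.0) 12.967037062464442
panel (array([ 511.8, -212.8]), array([130.8,  80.5]), 87.19) 22.68226763368648 (395, 205, 46, 30)
bar depth 275 (array([564.7, 192.6]), array([ 31.5, 170.3]), 9.29) [53.72173838 70.07158325 73.53328295]
bar grey ((273.7320251464844, 201.7760009765625), (11.269783973693848, 61.80492401123047), 79.69515228271484) (array([565.4, 192.9]), array([ 31.1, 169.5]), 9.33) (array([568.4, 196.1]), array([ 32. , 174.2]), 9.33)
knob 62 [15.94882585 72.27383119 74.86838412]
390.19354838709677 209.91935483870967 386 394 206 214 [[ 537.86432984 -127.83967464   60.        ]]
knobtop 60 [ 536.97080565 -124.7043195    71.75627333]
blocks (array([554. , 193.3]), array([ 72.5, 159.1]), 9.44)
rack (array([561.5, 196.6]), array([221.6, 148.8]), 88.95)
small (array([402.7, 184.1]), array([121.1,  26.3]), 14.4) 51.302021154854856
side table z -0.9116745410605063
board (array([ 547.8, -197.5]), array([303.4, 193.4]), 87.03) 11.665314798771078
panel (array([ 509.4, -215.6]), array([135. ,  80.2]), 87.09) 21.434038587180794 (282, 279, 54, 67)
bar depth 329 (array([551.3, 191.6]), array([ 10.9, 175.3]), 9.25) [51.72018715 67.04931612 70.53438903]
bar grey ((300.42498779296875, 167.45565795898438), (61.46240997314453, 14.969156265258789), 67.4569320678711) (array([559. , 155.3]), array([ 35.9, 238. ]), 4.32) (array([566.3, 199. ]), array([ 37.6, 249.9]), 4.32)
knob 197 [17.00398195 60.70013206 72.16448202]
316.43654822335026 258.8984771573604 308 340 248 268 [[ 541.33899645 -133.82025236   60.        ]]
knobtop 122 [ 534.99748065 -131.1981464    69.53791527]
blocks (array([552.4, 189.7]), array([ 73.3, 174.9]), 9.22)
rack (array([584.3, 194.3]), array([167.5, 193.5]), 4.63)
small (array([399.6, 182.9]), array([124.7,  30.1]), 15.12) 46.43169056690465
```

View pics/crop1.png

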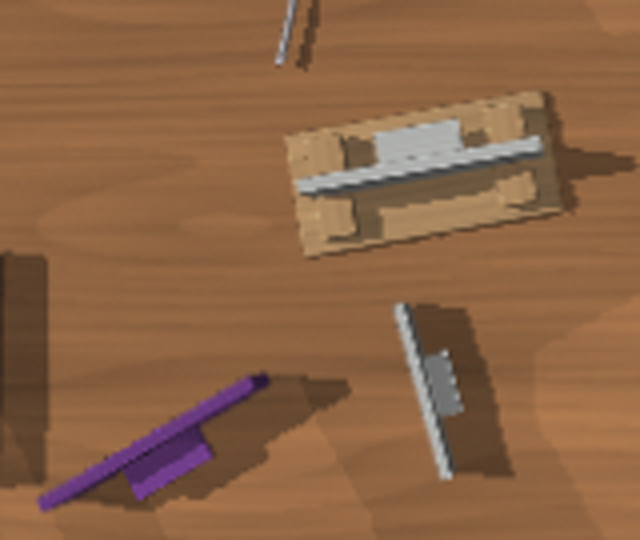

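The crop settles it: the rack bar at crop (420,165) is grey and about 170 mm long, with its rib up in the image (+x). The small grey bar (425,390) is about 120 mm long, and the purple one is at (155,440). The sizes check out: board 299x194, panel 131x80, bar 170, and the knob 65 mm from the hinge.

```bash
cat >> h.py <<'E'
def state():
    from plant import status
    s=status.get_state();return np.array(s["tool_pos"]),R.from_quat(s["tcp_rot"]),s
def mkR(zdir,ydir):
    z=np.array(zdir,float);z/=np.linalg.norm(z);y=np.array(ydir,float);y-=z*(y@z);y/=np.linalg.norm(y)
    return R.from_matrix(np.c_[np.cross(y,z),y,z])
def plan(p,Rt=None):
    p0,R0,s=state();print("t",round(s["time_s"],2),"pos",p0.round(1),"zdir",R0.as_matrix()[:,2].round(3),"ydir",R0.as_matrix()[:,1].round(3),"q7",round(s["joint_positions"][6],2),"q6",round(s["joint_positions"][5],2),"F",np.round(s["force"],1),"g",round(s["grip_width"]*93,1))
    Rt=Rt or R0; d=np.array(p)-p0
    print("  shift now-axes cm",(R0.inv().apply(d)/10).round(2)," after-turn-axes cm",(Rt.inv().apply(d)/10).round(2)," turn",(R0.inv()*Rt).as_rotvec().round(3))
yaw=-0.0515; E=np.array([550.5,-216.2])
def fx(x,y): return E+np.array([x*np.cos(yaw)-y*np.sin(yaw),x*np.sin(yaw)+y*np.cos(yaw)])
E
python3 - <<'E'
from h import *
from plant import camera_info
for n,b in(("top",(285,100,320,150)),("side",(375,115,415,200))):
    c=camera_info(n);z=np.load(n+"0.npz");im,d=z["im"],z["d"];P=cloud(c,d)
    q=P[b[1]:b[3],b[0]:b[2]].reshape(-1,3);q=q[q[:,2]>100];print(n,"can",rect(q[:,:2]),q[:,2].max())
print(fx(30,130))
a=np.radians(-52);plan([536,-128,120],mkR([0,0,-1],[np.cos(a),np.sin(a),0]))
E
```

```text
top can (array([630.8, 112.6]), array([348.4,  63.3]), 0.9) 1145.1507351017947
side can (array([ 582.5, -289.5]), array([931.8,  65.2]), 64.64) 673.3763591398396
[587.15226597 -87.91667529]
t 0.15 pos [ 276.  -670.   217.9] zdir [-0.001  0.001 -1.   ] ydir [ 0.381 -0.925 -0.001] q7 -0.08 q6 0.94 F [-0.3  0.4  0.2] g 92.8
  shift now-axes cm [ 44.69 -40.19   9.84]  after-turn-axes cm [ 53.85 -26.7    9.79]  turn [-0.001 -0.    -0.272]
```

```bash
python3 -m inch '[4.47,-4.02,0.7,0,0,0,5,4.47,-4.02,0.7,0,0,0,5,4.47,-4.02,0.7,0,0,0,5,4.47,-4.02,0.7,0,0,0,5,4.47,-4.02,0.7,0,0,0,5]'
python3 -m inch '[4.47,-4.02,0.7,0,0,0,5,4.47,-4.02,0.7,0,0,0,5,4.47,-4.02,0.7,0,0,0,5,4.47,-4.02,0.7,0,0,0,5,4.47,-4.02,0.7,0,0,0,5]'
python3 -m inch '[0,0,0,0,0,-0.136,5,0,0,0,0,0,-0.136,5,0,0,0,0,0,0,5,0,0,0,0,0,0,5,0,0,0,0,0,0,5]'
python3 - <<'E'
from h import *
from plant import camera_info,grab_frame
a=np.radians(-52);plan([536,-128,43],mkR([0,0,-1],[np.cos(a),np.sin(a),0]))
c=camera_info("wrist");im,d=grab_frame("wrist");cv2.imwrite("pics/w1.png",im);np.savez("w1.npz",im=im,d=d)
P=cloud(c,d);P[d==0]=np.nan
m=(P[...,2]>66)&(P[...,2]<78)&(np.hypot(P[...,0]-536,P[...,1]+128)<30);print(m.sum(),rect(P[m][:,:2]),P[m].mean(0))
for n,b in(("top",(285,100,320,150)),):
    c=camera_info(n);z=np.load(n+"0.npz");d=z["d"];P=cloud(c,d)
    q=P[b[1]:b[3],b[0]:b[2]].reshape(-1,3);q=q[(q[:,2]>170)&(q[:,2]<230)];print("can",rect(q[:,:2]),len(q))
E
```

```text
time_s: 0.78
tool_pos: [406.9, -397.6, 183.4]
tcp_rot: [0.981, 0.194, 0.0, 0.0]
force: [0.5, -0.5, -0.2]
grip_width: 0.551
finger_force: 0.0
time_s: 1.4
tool_pos: [537.0, -126.6, 148.4]
tcp_rot: [0.981, 0.194, 0.0, 0.0]
force: [1.4, -1.2, -0.1]
grip_width: 0.541
finger_force: 0.0
time_s: 2.02
tool_pos: [536.3, -128.6, 148.6]
tcp_rot: [0.946, 0.324, -0.0, 0.0]
force: [0.3, 0.8, 0.6]
grip_width: 0.54
finger_force: 0.0
t 2.02 pos [ 536.3 -128.6  148.6] zdir [ 0. -0. -1.] ydir [ 0.614 -0.79   0.   ] q7 -0.85 q6 0.6 F [0.3 0.8 0.6] g 50.2
  shift now-axes cm [ 0.02 -0.07 10.56]  after-turn-axes cm [ 0.02 -0.07 10.56]  turn [ 0.     0.    -0.003]
674 (array([ 537.5, -126.7]), array([22.6, 22.8]), 83.52) [ 538.35899912 -126.10613757   72.85503394]
can (array([775.4, 114.5]), array([42.5, 42.1]), 54.21) 267
```

View pics/w1.png

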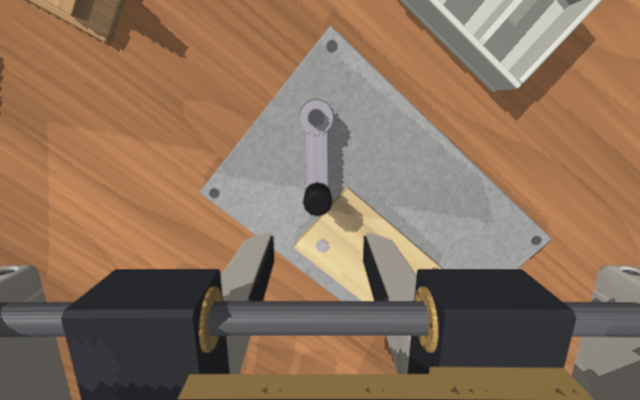

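The wrist view shows the knob at (317,199) between the fingers and the hinge at (316,118). I'll lower and grip.

```bash
python3 -m inch '[0.15,0,3.5,0,0,0,5,0,0,4,0,0,0,5,0,0,3,0,0,0,5,0,0,0,0,0,0,5,0,0,0,0,0,0,0]'
python3 -m inch '[0,0,0,0,0,0,0,0,0,0,0,0,0,0,0,0,0,0,0,0,0,0,0,0,0,0,0,0,0,0,0,0,0,0,0]'
python3 -m inch '[0.05,-0.78,0,0,0,0.12,0,0.05,-0.78,0,0,0,0.12,0,0.05,-0.78,0,0,0,0.12,0,0.05,-0.78,0,0,0,0.12,0,0,0,0,0,0,0,0]'
python3 -c "
from h import *
plan([*fx(-35,130),43],mkR([0,0,-1],[np.sin(yaw),-np.cos(yaw),0]))"
```

```text
time_s: 2.7
tool_pos: [537.9, -127.6, 44.4]
tcp_rot: [0.946, 0.325, 0.0, 0.0]
force: [0.1, 0.7, 0.1]
grip_width: 0.476
finger_force: 0.0
time_s: 3.32
tool_pos: [537.9, -127.6, 44.6]
tcp_rot: [0.946, 0.325, 0.001, 0.0]
force: [-1.1, -0.1, 7.9]
grip_width: 0.253
finger_force: 30.0
time_s: 3.95
tool_pos: [524.2, -98.9, 44.5]
tcp_rot: [0.996, 0.09, -0.0, 0.0]
force: [-4.1, -1.6, 11.2]
grip_width: 0.249
finger_force: 30.0
t 3.95 pos [524.2 -98.9  44.5] zdir [-0.001 -0.    -1.   ] ydir [ 0.18  -0.984  0.   ] q7 -1.2 q6 0.33 F [-4.1 -1.6 11.2] g 23.2
  shift now-axes cm [ 0.07 -1.45  0.15]  after-turn-axes cm [-0.26 -1.42  0.15]  turn [0.    0.001 0.233]
```

```bash
python3 -m inch '[0.05,-0.75,0,0,0,0.12,0,0.05,-0.75,0,0,0,0.12,0,0,-0.3,0,0,0,0,0,0,0,0,0,0,0,0,0,0,0,0,0,0,0]'
python3 -m inch '[0,-0.3,0,0,0,0,0,0,0,0,0,0,0,0,0,0,0,0,0,0,0,0,0,0,0,0,0,0,0,0,0,0,0,0,0]'
python3 -c "
from h import *
plan([*fx(-35,130),43],mkR([0,0,-1],[np.sin(yaw),-np.cos(yaw),0]))"
```

```text
time_s: 4.58
tool_pos: [522.9, -82.2, 44.5]
tcp_rot: [1.0, -0.03, -0.001, 0.0]
force: [-4.4, -3.1, 11.5]
grip_width: 0.252
finger_force: 30.0
time_s: 5.2
tool_pos: [522.9, -81.9, 44.5]
tcp_rot: [1.0, -0.031, -0.0, 0.001]
force: [-5.8, -13.0, 11.4]
grip_width: 0.253
finger_force: 30.0
t 5.2 pos [522.9 -81.9  44.5] zdir [-0.001 -0.003 -1.   ] ydir [-0.062 -0.998  0.003] q7 -1.37 q6 0.32 F [ -5.8 -13.   11.4] g 23.5
  shift now-axes cm [-0.05  0.27  0.15]  after-turn-axes cm [-0.05  0.27  0.15]  turn [ 0.003  0.001 -0.011]
```

Latch is against its open stop: 13 N, with the knob within 3 mm of where it should be. Next I'll release, lift and go to the rack.

```bash
python3 -m inch '[0,0,0,0,0,0,5,0,0,0,0,0,0,5,0,0,-5,0,0,0,5,0,0,-6,0,0,0,6,0,0,-5,0,0,0,7]'
python3 -m inch '[0.6,-5.5,0,0,0,0,7,0.6,-5.5,0,0,0,0,7,0.6,-5.5,0,0,0,0,7,0.6,-5.5,0,0,0,0,7,0.6,-5.5,0,0,0,0,7]'
for i in 1; do :; done
python3 -m inch '[0,0,0,0,0,-0.17,7,0,0,0,0,0,-0.17,7,0,0,0,0,0,-0.17,7,0,0,0,0,0,-0.17,7,0,0,0,0,0,-0.17,7]'
python3 -m inch '[0,0,0,0,0,-0.17,7,0,0,0,0,0,-0.17,7,0,0,0,0,0,-0.17,7,0,0,0,0,0,-0.17,7,0,0,0,0,0,-0.17,7]'
python3 -m inch '[0,0,0,0,0,-0.17,7,0,0,0,0,0,-0.17,7,0,0,0,0,0,-0.17,7,0,0,0,0,0,-0.17,7,0,0,0,0,0,-0.17,7]'
python3 -m inch '[0,0,0,0,0,-0.17,7,0,0,0,0,0,-0.17,7,0,0,0,0,0,-0.17,7,0,0,0,0,0,-0.17,7,0,0,0,0,0,-0.14,7]'
python3 - <<'E'
from h import *
from plant import camera_info,grab_frame
sa=np.radians(9.3);u=np.array([np.cos(sa),np.sin(sa),0]);v=np.array([-u[1],u[0],0])
plan([552,191,130],mkR([0,0,-1],v))
c=camera_info("wrist");im,d=grab_frame("wrist");cv2.imwrite("pics/w2.png",im);np.savez("w2.npz",im=im,d=d)
P=cloud(c,d);P[d==0]=np.nan
Q=P-np.array([552,191,0]);U=Q@u;V=Q@v;Z=P[...,2]
for n,m in(("plate",(Z>62)&(Z<78)&(abs(U)<25)&(abs(V)<120)),("rib",(Z>41)&(Z<52)&(U>8)&(U<40)&(abs(V)<60)),("blocks",(Z>26)&(Z<34)&(abs(U)<60)&(abs(V)<100))):
    print(n,m.sum(),Z[m].mean() if m.sum() else 0)
    if m.sum(): print(rect(P[m][:,:2]),np.percentile(U[m],[1,50,99]).round(1),np.percentile(V[m],[1,99]).round(1))
E
```

```text
time_s: 5.82
tool_pos: [524.7, -77.7, 205.8]
tcp_rot: [1.0, -0.028, 0.0, -0.0]
force: [1.2, -0.4, 0.0]
grip_width: 0.702
finger_force: 0.0
time_s: 6.45
tool_pos: [570.1, 197.2, 203.8]
tcp_rot: [1.0, -0.028, 0.0, -0.0]
force: [0.5, -0.7, 0.2]
grip_width: 0.756
finger_force: 0.0
time_s: 7.08
tool_pos: [569.8, 195.4, 203.6]
tcp_rot: [0.921, 0.389, 0.0, -0.0]
force: [-0.1, 1.1, -0.5]
grip_width: 0.754
finger_force: 0.0
time_s: 7.7
tool_pos: [569.9, 195.3, 203.7]
tcp_rot: [0.679, 0.734, 0.0, -0.0]
force: [0.0, -0.1, -0.1]
grip_width: 0.749
finger_force: 0.0
time_s: 8.32
tool_pos: [569.9, 195.2, 203.7]
tcp_rot: [0.316, 0.949, 0.0, -0.0]
force: [0.1, -0.3, 0.2]
grip_width: 0.749
finger_force: 0.0
time_s: 8.95
tool_pos: [569.9, 195.1, 203.7]
tcp_rot: [-0.088, 0.996, 0.0, -0.0]
force: [-0.8, -0.6, -0.0]
grip_width: 0.752
finger_force: 0.0
t 8.95 pos [569.9 195.1 203.7] zdir [-0.  0. -1.] ydir [-0.176  0.984  0.   ] q7 0.86 q6 0.88 F [-0.8 -0.6 -0. ] g 69.9
  shift now-axes cm [ 1.84 -0.09  7.37]  after-turn-axes cm [ 1.83 -0.12  7.37]  turn [0.    0.    0.015]
plate 2130 70.9815095566112
(array([554.5, 191.8]), array([ 10.6, 169.9]), 9.18) [-2.7  1.6  7.4] [-82.1  83.4]
rib 1039 47.66394421305517
(array([574.5, 195.2]), array([20.1, 59.8]), 8.87) [13.1 22.3 32. ] [-28.4  29.9]
blocks 2622 31.501296434889795
(array([554. , 191.6]), array([ 73. , 167.5]), 9.15) [-33.8  -7.4  37.6] [-73.1  81.5]
```

View pics/w2.png

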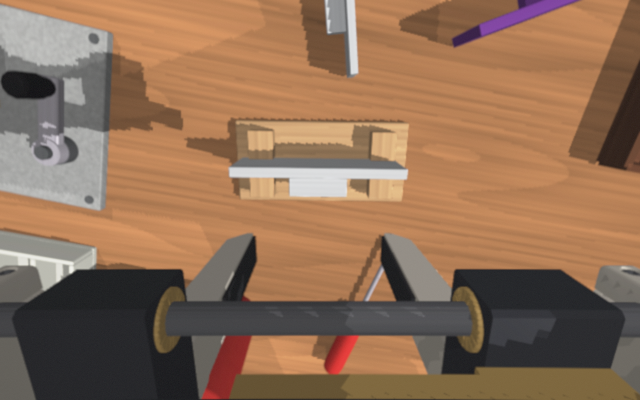

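The wrist view shows the bar top at (318,172) with its rib below at (318,187), well centred between the fingers. Measured sizes are right: plate 170x10.6, rib 60. I'll tilt 25° and approach.

```bash
sed -i 's/E=np.array(\[550.5,-216.2\])/E=np.array([551.0,-214.3])/' h.py; cat >> h.py <<'E'
sa=np.radians(9.2);u=np.array([np.cos(sa),np.sin(sa),0]);v=np.array([-u[1],u[0],0]);zz=np.array([0,0,1.])
M=np.array([553.5,191.5,0])
def dirT(T,w): return -np.sin(T)*w-np.cos(T)*zz
d25=dirT(np.radians(25),u)
E
python3 - <<'E'
from h import *
tip=M+15*u+0.5*v+30*zz
plan(tip-90*d25,mkR(d25,v))
E
```

```text
t 9.0 pos [570.  194.9 203.5] zdir [-0.  0. -1.] ydir [-0.182  0.983  0.   ] q7 0.86 q6 0.88 F [ 0.5  0.6 -0.9] g 70.2
  shift now-axes cm [-3.62 -0.1   9.19]  after-turn-axes cm [-7.17 -0.02  6.8 ]  turn [-0.005  0.436  0.022]
```

```bash
python3 -m inch '[-1.81,-0.05,4.6,0,0,0,7,-1.81,-0.05,4.6,0,0,0,7,0,0,0,0,0.146,0.007,7,0,0,0,0,0.145,0.007,7,0,0,0,0,0.145,0.007,7]'
python3 -m inch '[0,0,0,0,0,0,7,0,0,0,0,0,0,7,0,0,0,0,0,0,7,0,0,0,0,0,0,7,0,0,0,0,0,0,7]'
python3 - <<'E'
from h import *
tip=M+15*u+0.5*v+30*zz
plan(tip,mkR(d25,v))
E
```

```text
time_s: 9.62
tool_pos: [606.1, 200.4, 112.1]
tcp_rot: [-0.072, 0.973, -0.018, -0.218]
force: [0.6, 0.3, 0.1]
grip_width: 0.753
finger_force: 0.0
time_s: 10.25
tool_pos: [605.9, 199.8, 112.2]
tcp_rot: [-0.073, 0.974, -0.019, -0.215]
force: [0.4, 0.2, 0.6]
grip_width: 0.753
finger_force: 0.0
t 10.25 pos [605.9 199.8 112.2] zdir [-0.416 -0.068 -0.907] ydir [-0.15   0.989 -0.005] q7 0.98 q6 1.3 F [0.4 0.2 0.6] g 70.0
  shift now-axes cm [-0.01  0.07  9.06]  after-turn-axes cm [-0.03  0.07  9.06]  turn [-0.     0.001 -0.011]
```

```bash
python3 -m inch '[0,0.07,4,0,0,-0.01,7,0,0,3,0,0,0,7,0,0,2,0,0,0,7,0,0,0,0,0,0,7,0,0,0,0,0,0,7]'
python3 -m inch '[0,0,0,0,0,0,5,0,0,0,0,0,0,5,0,0,0,0,0,0,5,0,0,0,0,0,0,5,0,0,0,0,0,0,5]'
python3 - <<'E'
from h import *
plan(M+15*u+30*zz,mkR(d25,v))
E
```

```text
time_s: 10.88
tool_pos: [569.0, 194.7, 30.8]
tcp_rot: [-0.078, 0.973, -0.017, -0.215]
force: [-0.4, -0.8, -0.4]
grip_width: 0.75
finger_force: 0.1
time_s: 11.5
tool_pos: [568.8, 194.6, 30.7]
tcp_rot: [-0.078, 0.973, -0.017, -0.215]
force: [1.7, -1.1, 6.5]
grip_width: 0.643
finger_force: 30.2
t 11.5 pos [568.8 194.6  30.7] zdir [-0.416 -0.067 -0.907] ydir [-0.159  0.987 -0.   ] q7 0.94 q6 1.13 F [ 1.7 -1.1  6.5] g 59.8
  shift now-axes cm [ 0.03 -0.07  0.09]  after-turn-axes cm [ 0.03 -0.07  0.09]  turn [ 0.     0.001 -0.001]
```

Gripped at 59.8 mm (rib 60). Lifting.

```bash
python3 - <<'E'
from h import *
p,Rr,s=state(); B=mkR(u,v) # bar frame: z=rib dir; y=v
o=M-5*u+40*zz
np.savez("grip.npz",o=Rr.inv().apply(o-p),q=(Rr.inv()*mkR(u,v)).as_quat());print(Rr.inv().apply(o-p))
E
python3 -m inch '[1,0,-2.2,0,0,0,5,1.9,0,-4,0,0,0,5,1.9,0,-4,0,0,0,5,1.9,0,-4,0,0,0,5,0,0,0,0,0,0,5]'
python3 - <<'E'
from h import *
T=np.radians(50);X=np.array([np.cos(yaw),np.sin(yaw),0]);Y=np.array([-X[1],X[0],0])
plan([*fx(60,0),170],mkR(dirT(np.radians(25),X),-Y))
E
```

```text
[22.62785676 -0.67356098  0.28193091]
time_s: 12.12
tool_pos: [568.5, 195.6, 191.3]
tcp_rot: [-0.078, 0.974, -0.017, -0.213]
force: [-0.3, -0.1, -3.8]
grip_width: 0.641
finger_force: 30.2
t 12.12 pos [568.5 195.6 191.3] zdir [-0.412 -0.066 -0.909] ydir [-0.159  0.987  0.001] q7 0.98 q6 1.36 F [-0.3 -0.1 -3.8] g 59.6
  shift now-axes cm [  1.31 -41.45   2.9 ]  after-turn-axes cm [ 6.67 41.03 -0.76]  turn [-0.009 -0.13  -2.946]
```

```bash
python3 -m inch '[0.2,-5.9,0.4,0,0,0,5,0.2,-5.9,0.4,0,0,0,5,0.2,-5.9,0.4,0,0,0,5,0.2,-5.9,0.4,0,0,0,5,0.2,-5.9,0.4,0,0,0,5]'
python3 -m inch '[0.2,-5.9,0.4,0,0,0,5,0.2,-5.9,0.4,0,0,0,5,0,0,0,0,0,0.18,5,0,0,0,0,0,0.18,5,0,0,0,0,0,0.18,5]'
python3 - <<'E'
from h import *
X=np.array([np.cos(yaw),np.sin(yaw),0]);Y=np.array([-X[1],X[0],0])
plan([*fx(60,0),170],mkR(dirT(np.radians(25),X),-Y))
E
```

```text
time_s: 12.75
tool_pos: [596.6, -101.6, 172.4]
tcp_rot: [-0.078, 0.973, -0.017, -0.216]
force: [0.4, -0.1, -3.3]
grip_width: 0.641
finger_force: 30.2
time_s: 13.38
tool_pos: [608.2, -217.2, 166.6]
tcp_rot: [0.187, 0.958, -0.075, -0.204]
force: [0.7, 0.3, -4.0]
grip_width: 0.64
finger_force: 30.2
t 13.38 pos [ 608.2 -217.2  166.6] zdir [-0.419 -0.066 -0.906] ydir [ 0.328  0.919 -0.219] q7 1.03 q6 1.38 F [ 0.7  0.3 -4. ] g 59.5
  shift now-axes cm [-0.11 -0.   -0.42]  after-turn-axes cm [ 0.1   0.   -0.42]  turn [0.032 0.121 2.785]
```

```bash
python3 -m inch '[0,0,0,0.002,0.008,0.186,5,0,0,0,0.002,0.008,0.186,5,0,0,0,0.002,0.008,0.186,5,0,0,0,0.002,0.008,0.186,5,0,0,0,0.002,0.008,0.186,5]'
python3 -m inch '[0,0,0,0.002,0.008,0.186,5,0,0,0,0.002,0.008,0.186,5,0,0,0,0.002,0.008,0.186,5,0,0,0,0.002,0.008,0.186,5,0,0,0,0.002,0.008,0.186,5]'
python3 -m inch '[0,0,0,0.002,0.008,0.186,5,0,0,0,0.002,0.008,0.186,5,0,0,0,0.002,0.008,0.186,5,0,0,0,0.002,0.008,0.186,5,0,0,0,0.002,0.008,0.186,5]'
python3 - <<'E'
from h import *
X=np.array([np.cos(yaw),np.sin(yaw),0]);Y=np.array([-X[1],X[0],0])
plan([*fx(60,0),170],mkR(dirT(np.radians(25),X),-Y))
plan([*fx(60,0),170],mkR(dirT(np.radians(45),X),-Y))
E
```

```text
time_s: 14.0
tool_pos: [608.3, -216.8, 166.7]
tcp_rot: [0.597, 0.768, -0.159, -0.168]
force: [-0.6, -0.7, -3.0]
grip_width: 0.643
finger_force: 30.2
time_s: 14.62
tool_pos: [608.3, -216.8, 166.6]
tcp_rot: [0.88, 0.414, -0.21, -0.097]
force: [-0.2, 0.2, -3.9]
grip_width: 0.642
finger_force: 30.2
time_s: 15.25
tool_pos: [608.4, -216.7, 166.6]
tcp_rot: [0.976, -0.027, -0.216, -0.005]
force: [0.6, 0.7, -3.1]
grip_width: 0.643
finger_force: 30.2
t 15.25 pos [ 608.4 -216.7  166.6] zdir [-0.421  0.021 -0.907] ydir [-0.056 -0.998  0.003] q7 -1.27 q6 1.3 F [ 0.6  0.7 -3.1] g 59.8
  shift now-axes cm [ 0.09  0.06 -0.41]  after-turn-axes cm [ 0.09  0.06 -0.41]  turn [ 0.001 -0.001 -0.005]
t 15.25 pos [ 608.4 -216.7  166.6] zdir [-0.421  0.021 -0.907] ydir [-0.056 -0.998  0.003] q7 -1.27 q6 1.3 F [ 0.6  0.7 -3.1] g 59.8
  shift now-axes cm [ 0.09  0.06 -0.41]  after-turn-axes cm [-0.05  0.06 -0.42]  turn [ 0.    -0.35  -0.005]
```

```bash
python3 -m inch '[0,0,0,0,-0.146,0,5,0,0,0,0,-0.145,0,5,0,0,0,0,-0.145,0,5,0,0,0,0,0,0,5,0,0,0,0,0,0,5]'
cat >> h.py <<'E'
X=np.array([np.cos(yaw),np.sin(yaw),0]);Y=np.array([-X[1],X[0],0])
def bar():
    p,Rr,s=state();g=np.load("grip.npz");Rb=Rr*R.from_quat(g["q"]);o=p+Rr.apply(g["o"])
    f=lambda w:np.array([(w[:2]-E)@X[:2],(w[:2]-E)@Y[:2],w[2]]).round(1)
    print("bar origin fixture",f(o),"rib dir",Rb.as_matrix()[:,2].round(3),"edges",f(o+Rb.apply([30,0,0])),f(o+Rb.apply([-30,0,0])))
E
python3 - <<'E'
from h import *
from plant import grab_frame
plan([*fx(60,0),170],mkR(dirT(np.radians(50),X),-Y));bar()
im,d=grab_frame("side");cv2.imwrite("pics/s2.png",cv2.resize(im[100:350,180:480],None,fx=2.4,fy=2.4))
E
```

```text
time_s: 15.88
tool_pos: [608.8, -217.5, 167.4]
tcp_rot: [0.907, -0.023, -0.42, -0.01]
force: [-0.8, 0.1, -2.1]
grip_width: 0.642
finger_force: 30.2
t 15.88 pos [ 608.8 -217.5  167.4] zdir [-0.762  0.037 -0.647] ydir [-0.05  -0.999  0.002] q7 -1.27 q6 1.78 F [-0.8  0.1 -2.1] g 59.7
  shift now-axes cm [-0.07 -0.02 -0.33]  after-turn-axes cm [-0.07 -0.02 -0.33]  turn [ 0.002 -0.005 -0.   ]
bar origin fixture [ 72.3   0.5 149.9] rib dir [-0.265  0.014  0.964] edges [ 43.4   0.4 142. ] [101.2   0.5 157.9]
```

View pics/s2.png

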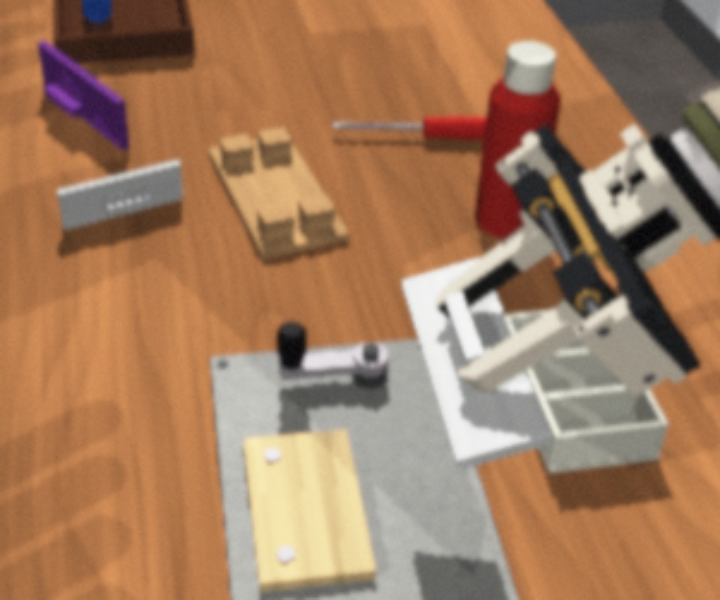

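The view shows the latch fully open (lever along -x) and the rack empty. The bar is held rib up and nearly level. Lowering it to just above the board.

```bash
python3 - <<'E'
from h import *
p,_,_=state()
plan(p-35*X-0.5*Y-118*zz); plan(p-10*zz)
E
```

```text
t 15.93 pos [ 608.9 -217.7  168.4] zdir [-0.761  0.037 -0.647] ydir [-0.05  -0.999  0.002] q7 -1.27 q6 1.79 F [ 0.1 -1.1 -2.5] g 59.5
  shift now-axes cm [ 6.73  0.03 10.31]  after-turn-axes cm [ 6.73  0.03 10.31]  turn [0. 0. 0.]
t 15.93 pos [ 608.9 -217.7  168.4] zdir [-0.761  0.037 -0.647] ydir [-0.05  -0.999  0.002] q7 -1.27 q6 1.79 F [ 0.1 -1.1 -2.5] g 59.5
  shift now-axes cm [ 0.76 -0.    0.65]  after-turn-axes cm [ 0.76 -0.    0.65]  turn [0. 0. 0.]
```

```bash
python3 -m inch '[1.7,0,2.58,0,0,0,5,1.7,0,2.58,0,0,0,5,1.7,0,2.58,0,0,0,5,1.63,0.03,2.57,0,0,0,5,0,0,0,0,0,0,5]'
python3 -m inch '[0,0,0,0,0,0,5,0,0,0,0,0,0,5,0.46,0,0.39,0,0,0,5,0,0,0,0,0,0,5,0,0,0,0,0,0,5]'
python3 - <<'E'
from h import *
p,_,_=state()
plan(p-10*zz);bar()
E
```

```text
time_s: 16.55
tool_pos: [572.7, -215.8, 50.0]
tcp_rot: [0.907, -0.023, -0.421, -0.01]
force: [0.4, -0.8, -2.4]
grip_width: 0.644
finger_force: 30.2
time_s: 17.18
tool_pos: [573.7, -216.0, 43.6]
tcp_rot: [0.907, -0.023, -0.421, -0.01]
force: [-0.2, -0.6, -3.6]
grip_width: 0.639
finger_force: 30.2
t 17.18 pos [ 573.7 -216.    43.6] zdir [-0.763  0.037 -0.645] ydir [-0.05  -0.999  0.001] q7 -1.28 q6 1.57 F [-0.2 -0.6 -3.6] g 59.4
  shift now-axes cm [ 0.76 -0.    0.64]  after-turn-axes cm [ 0.76 -0.    0.64]  turn [0. 0. 0.]
bar origin fixture [37.2  0.2 26.1] rib dir [-0.263  0.014  0.965] edges [ 8.2  0.1 18.2] [66.1  0.3 34. ]
```

```bash
python3 -m inch '[0.35,0,0.3,0,0,0,5,0.2,0,0.17,0,0,0,5,0,0,0,0,0,0,5,0,0,0,0,0,0,5,0,0,0,0,0,0,5]'
python3 -m inch '[0.2,0,0.17,0,0,0,5,0.2,0,0.17,0,0,0,5,0,0,0,0,0,0,5,0,0,0,0,0,0,5,0,0,0,0,0,0,5]'
python3 - <<'E'
from h import *
p,_,_=state()
plan(p-10*zz);bar()
E
```

```text
time_s: 17.8
tool_pos: [573.8, -216.0, 36.6]
tcp_rot: [0.907, -0.023, -0.421, -0.01]
force: [0.4, -0.1, -3.1]
grip_width: 0.643
finger_force: 30.2
time_s: 18.42
tool_pos: [574.6, -216.1, 34.0]
tcp_rot: [0.907, -0.023, -0.421, -0.01]
force: [6.4, 1.6, 13.5]
grip_width: 0.641
finger_force: 32.6
t 18.43 pos [ 574.6 -216.1   34. ] zdir [-0.763  0.037 -0.646] ydir [-0.049 -0.999  0.002] q7 -1.29 q6 1.56 F [ 6.4  1.6 13.5] g 59.6
  shift now-axes cm [ 0.76 -0.    0.65]  after-turn-axes cm [ 0.76 -0.    0.65]  turn [0. 0. 0.]
bar origin fixture [38.1  0.1 16.6] rib dir [-0.263  0.014  0.965] edges [9.2 0.  8.6] [67.   0.2 24.5]
```

```bash
python3 -m inch '[0.2,0,0.17,0,0,0,5,0.2,0,0.17,0,0,0,5,0,0,0,0,0,0,6.4,0,0,0,0,0,0,7,0,0,0,0,0,0,7.2]'
python3 -m inch '[0,0,-1,0,0,0,7.2,0,0,-2,0,0,0,7.2,0,0,-5,0,0,0,7.2,0,0,-5,0,0,0,7.2,0,0,0,0,0,0,7.2]'
python3 - <<'E'
from h import *
plan([*fx(38,0),110],mkR([0,0,-1],-X))
E
```

```text
time_s: 19.05
tool_pos: [573.9, -217.1, 28.4]
tcp_rot: [0.907, -0.023, -0.421, -0.009]
force: [2.1, -1.2, 10.4]
grip_width: 0.764
finger_force: 5.3
time_s: 19.68
tool_pos: [676.4, -221.1, 111.5]
tcp_rot: [0.908, -0.022, -0.418, -0.009]
force: [-0.5, 1.0, -0.4]
grip_width: 0.771
finger_force: 0.0
t 19.68 pos [ 676.4 -221.1  111.5] zdir [-0.758  0.034 -0.651] ydir [-0.048 -0.999  0.003] q7 -1.28 q6 1.86 F [-0.5  1.  -0.4] g 71.7
  shift now-axes cm [-5.59 -0.06  6.75]  after-turn-axes cm [-0.03  8.76  0.15]  turn [0.677 0.67  1.466]
```

```bash
python3 -m inch '[0,0,0,0,0.172,0,7,0,0,0,0,0.172,0,7,0,0,0,0,0.172,0,7,0,0,0,0,0.172,0,7,0,0,0,0,0.172,0,7]'
python3 -m inch '[-4.5,0,-3,0,0,0,4,-4.5,0,-3,0,0,0,4,0,0,0,0,0,-0.18,4,0,0,0,0,0,-0.18,4,0,0,0,0,0,-0.18,4]'
python3 -m inch '[0,0,0,0,0,-0.175,4,0,0,0,0,0,-0.175,4,0,0,0,0,0,-0.175,4,0,0,0,0,0,-0.175,4,0,0,0,0,0,-0.175,4]'
python3 - <<'E'
from h import *
from plant import camera_info,grab_frame
plan([*fx(38,0),110],mkR([0,0,-1],X))
for n in("wrist","top"):
    c=camera_info(n);im,d=grab_frame(n);cv2.imwrite(f"pics/{n}3.png",im);np.savez(f"{n}3.npz",im=im,d=d)
    P=cloud(c,d);P[d==0]=np.nan;Q=P.copy();Q[...,:2]-=E;U=Q@X;V=Q@Y;Z=P[...,2]
    for k,m in(("rib",(Z>40)&(Z<56)&(U>5)&(U<75)&(abs(V)<50)),("plate",(Z>17)&(Z<30)&(U>-5)&(U<92)&(abs(V)<110))):
        print(n,k,m.sum(),rect(np.c_[U[m],V[m]]) if m.sum()>20 else 0,np.percentile(Z[m],[5,50,95]).round(1) if m.sum() else 0)
E
```

```text
time_s: 20.3
tool_pos: [672.1, -220.6, 110.5]
tcp_rot: [1.0, -0.025, -0.002, 0.001]
force: [-0.4, 0.0, -0.5]
grip_width: 0.752
finger_force: 0.0
time_s: 20.92
tool_pos: [582.3, -215.9, 170.6]
tcp_rot: [0.969, 0.246, -0.006, -0.001]
force: [0.2, -0.8, -0.0]
grip_width: 0.431
finger_force: 0.0
time_s: 21.55
tool_pos: [582.2, -216.0, 170.3]
tcp_rot: [0.774, 0.633, -0.005, -0.004]
force: [0.9, -0.1, -0.3]
grip_width: 0.427
finger_force: 0.0
t 21.55 pos [ 582.2 -216.   170.3] zdir [-0.012 -0.001 -1.   ] ydir [ 0.98  -0.198 -0.012] q7 -0.07 q6 0.75 F [ 0.9 -0.1 -0.3] g 39.8
  shift now-axes cm [0.13 0.74 6.02]  after-turn-axes cm [0.01 0.67 6.03]  turn [-0.012  0.002 -0.148]
wrist rib 815 (array([36.4, -1.2]), array([12. , 60.1]), 0.0) [47.3 48.8 49.8]
wrist plate 9595 (array([30.7, -0.9]), array([170.7,  71.4]), 89.94) [22.5 23.8 24.9]
top rib 90 (array([36.6,  4.6]), array([12.2, 51.9]), 0.38) [43.6 48.  51.5]
top plate 845 (array([42.6,  8.9]), array([ 94.1, 198.3]), 0.73) [18.8 22.8 26.4]
```

View pics/wrist3.png

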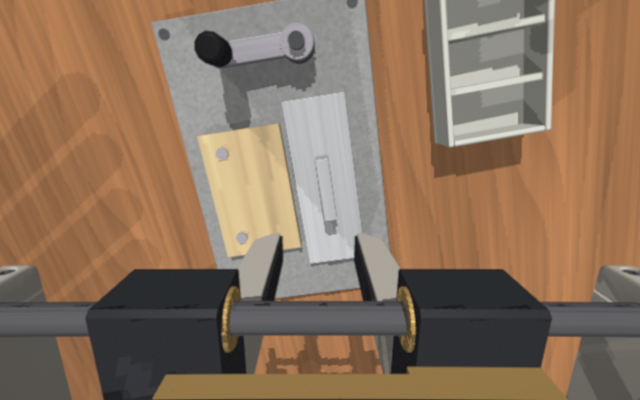

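The bar lies flat with the rib up (rib at (326,195)), and a small gap (~6 mm) to the panel's edge at about (285,190). I'll measure bar against panel in this same view.

```bash
python3 - <<'E'
from h import *
import plant
p,Rr,s=state()
from plant import camera_info
c=camera_info("wrist");z=np.load("wrist3.npz");im,d=z["im"],z["d"]
hsv=cv2.cvtColor(im,cv2.COLOR_BGR2HSV)
m=((hsv[...,1]>60)&(hsv[...,2]>150)).astype(np.uint8);m[:,:190]=0;m[:,305:]=0;m[:115]=0;m[265:]=0
P=cloud(c,d);m&=((P[...,2]>18)&(P[...,2]<30)).astype(np.uint8)
k=max(cv2.findContours(m,0,2)[0],key=cv2.contourArea);w=onz(c,k,23.5)
f=lambda w:np.c_[(w[:,:2]-E)@X[:2],(w[:,:2]-E)@Y[:2]]
print("panel",rect(f(w)),np.percentile(f(w)[:,0],[98,99.5]),np.percentile(f(w)[:,1],[1,99]))
Q=P.copy();Q[...,:2]-=E;U=Q@X;V=Q@Y
b=(P[...,2]>20)&(P[...,2]<27)&(U>3)&(hsv[...,1]<50)&(U<75)&(abs(V)<110)
print("bar",rect(np.c_[U[b],V[b]]))
E
```

```text
panel (array([-39.6,   0.2]), array([130.9,  80.3]), 89.89) [0.46250645 0.51170251] [-65.19140357  65.45506318]
bar (array([36.6, -1.2]), array([170.7,  60.1]), 89.71)
```

```bash
python3 -m inch '[0,0,0,-0.012,0.002,-0.148,3,0,0,0,0,0,0,3,0,0,0,0,0,0,3,0,0,0,0,0,0,3,0,0,0,0,0,0,3]'
python3 -c "
from h import *
plan([*fx(36.6,-1.2),26],mkR([0,0,-1],X))"
```

```text
time_s: 22.28
tool_pos: [583.6, -216.1, 170.7]
tcp_rot: [0.728, 0.686, 0.001, 0.001]
force: [0.2, 0.5, -0.6]
grip_width: 0.321
finger_force: 0.0
t 22.27 pos [ 583.6 -216.1  170.7] zdir [ 0.002 -0.001 -1.   ] ydir [ 0.998 -0.059  0.002] q7 0.04 q6 0.74 F [ 0.2  0.5 -0.6] g 29.9
  shift now-axes cm [-0.1   0.36 14.47]  after-turn-axes cm [-0.11  0.39 14.47]  turn [ 0.002  0.    -0.007]
```

```bash
python3 -m inch '[-0.1,0.36,5,0,0,-0.007,3,0,0,5,0,0,0,3,0,0,3.4,0,0,0,3,0,0,1,0,0,0,3,0,0,0,0,0,0,3]'
python3 -m inch '[0,0,0,0,0,0,0.5,0,0,0,0,0,0,0.5,0,0,0,0,0,0,0.5,0,0,0,0,0,0,0.5,0,0,0,0,0,0,0.5]'
python3 -m inch '[0.14,0,-0.05,0,0,0,0.5,0,-0.2,0,0,0,0,0.5,0,-0.2,0,0,0,0,0.5,0,-0.1,0,0,0,0,0.5,0,0,0,0,0,0,0.5]'
python3 -c "
from h import *
plan([*fx(30.5,0.2),26],mkR([0,0,-1],X))"
```

```text
time_s: 22.9
tool_pos: [587.6, -217.5, 26.8]
tcp_rot: [0.725, 0.689, 0.001, 0.001]
force: [-1.1, -0.0, 1.4]
grip_width: 0.32
finger_force: 0.0
time_s: 23.52
tool_pos: [588.1, -217.9, 28.0]
tcp_rot: [0.725, 0.689, 0.001, 0.002]
force: [-0.5, 1.1, 7.5]
grip_width: 0.126
finger_force: 30.0
time_s: 24.15
tool_pos: [584.4, -215.8, 28.0]
tcp_rot: [0.725, 0.689, 0.002, 0.002]
force: [3.6, -0.4, 6.3]
grip_width: 0.127
finger_force: 30.0
t 24.15 pos [ 584.4 -215.8   28. ] zdir [ 0.006 -0.001 -1.   ] ydir [ 0.999 -0.05   0.006] q7 -0.01 q6 0.46 F [ 3.6 -0.4  6.3] g 11.9
  shift now-axes cm [ 0.   -0.29  0.2 ]  after-turn-axes cm [ 0.   -0.29  0.2 ]  turn [0.006 0.    0.001]
```

```bash
python3 -m inch '[0,-0.2,0,0,0,0,0.5,0,-0.15,0,0,0,0,0.5,0,0,0,0,0,0,0.5,0,0,0,0,0,0,0.5,0,0,0,0,0,0,0.5]'
python3 -m inch '[0,-0.15,0,0,0,0,0.5,0,-0.15,0,0,0,0,0.5,0,0,0,0,0,0,0.5,0,0,0,0,0,0,0.5,0,0,0,0,0,0,0.5]'
python3 -c "
from h import *
plan([*fx(30.5,0.2),26],mkR([0,0,-1],X))"
```

```text
time_s: 24.78
tool_pos: [581.8, -215.6, 28.1]
tcp_rot: [0.725, 0.689, 0.003, 0.003]
force: [6.5, -0.5, 4.5]
grip_width: 0.127
finger_force: 30.0
time_s: 25.4
tool_pos: [581.7, -215.6, 28.4]
tcp_rot: [0.724, 0.689, 0.004, 0.005]
force: [12.6, -1.9, 0.8]
grip_width: 0.124
finger_force: 30.0
t 25.4 pos [ 581.7 -215.6   28.4] zdir [ 0.013 -0.001 -1.   ] ydir [ 0.999 -0.05   0.013] q7 -0.01 q6 0.44 F [12.6 -1.9  0.8] g 11.5
  shift now-axes cm [-0.01 -0.03  0.24]  after-turn-axes cm [-0.01 -0.02  0.24]  turn [0.013 0.001 0.002]
```

```bash
python3 -m inch '[0,0,0.2,0,0,0,0.5,0,0.2,0,0,0,0,0.5,0,0,0,0,0,0,3,0,0,0,0,0,0,3,0,0,0,0,0,0,3]'
python3 -m inch '[0,0,-5,0,0,0,3,0,0,-5,0,0,0,3,0,0,-4.5,0,0,0,3,0,0,0,0,0,0,3,0,0,0,0,0,0,3]'
python3 - <<'E'
from h import *
from plant import camera_info,grab_frame
plan([*fx(-35,130),100],mkR([0,0,-1],-Y))
c=camera_info("wrist");im,d=grab_frame("wrist");cv2.imwrite("pics/w4.png",im)
P=cloud(c,d);hsv=cv2.cvtColor(im,cv2.COLOR_BGR2HSV);Q=P.copy();Q[...,:2]-=E;U=Q@X;V=Q@Y;Z=P[...,2]
b=(Z>19)&(Z<28)&(U>-5)&(U<75)&(abs(V)<110)&(hsv[...,1]<50);b=cv2.morphologyEx(b.astype(np.uint8),2,np.ones((3,3)))>0
print("bar",b.sum(),rect(np.c_[U[b],V[b]]))
r=(Z>40)&(Z<56)&(U>5)&(U<75)&(abs(V)<40);print("rib",rect(np.c_[U[r],V[r]]))
m=(Z>19)&(Z<28)&(U>-85)&(U<5)&(abs(V)<80)&(hsv[...,1]>60);print("panel",rect(np.c_[U[m],V[m]]))
E
```

```text
time_s: 26.02
tool_pos: [577.1, -215.4, 24.6]
tcp_rot: [0.725, 0.689, 0.0, 0.0]
force: [0.2, -0.6, 0.1]
grip_width: 0.316
finger_force: 0.0
time_s: 26.65
tool_pos: [576.9, -215.6, 169.5]
tcp_rot: [0.725, 0.689, 0.0, 0.001]
force: [-0.1, 0.8, -0.9]
grip_width: 0.326
finger_force: 0.0
t 26.65 pos [ 576.9 -215.6  169.5] zdir [ 0.001 -0.    -1.   ] ydir [ 0.999 -0.051  0.001] q7 0.05 q6 0.73 F [-0.1  0.8 -0.9] g 30.3
  shift now-axes cm [13.   -6.1   6.94]  after-turn-axes cm [ -6.1  -12.99   6.95]  turn [ 1.000e-03 -1.000e-03  1.571e+00]
bar 9025 (array([30.1,  1.1]), array([ 60.7, 169.8]), 0.01)
rib (array([30.8,  1.1]), array([59.5, 11.1]), 89.97)
panel (array([-40.2,  -0. ]), array([ 80.1, 130.6]), 0.08)
```

View pics/w4.png

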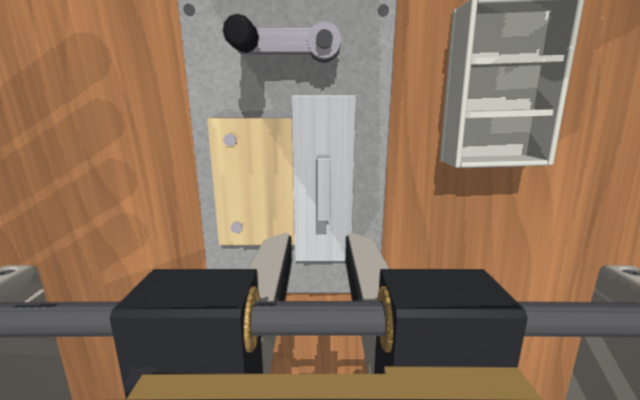

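The bar is flush against the panel (measured 0.0 to 0.5 mm), yaw is aligned and its middle is within about 1 mm (bar (323,180), panel edge (293,180)). Now I close the latch.

```bash
python3 -m inch '[4.4,-1.8,0,0,0,0,5,4.4,-1.8,0,0,0,0,5,4.5,-1.8,0,0,0,0,5,0,0,0,0,0,0.175,5,0,0,0,0,0,0.175,5]'
python3 -m inch '[0,0,0,0,0,0.175,5,0,0,0,0,0,0.175,5,0,0,0,0,0,0.175,5,0,0,0,0,0,0.174,5,0,0,0,0,0,0.174,5]'
python3 -m inch '[0,0,0,0,0,0.174,5,0,0,0,0,0,0.174,5,0,0,0,0,0,0,5,0,0,0,0,0,0,5,0,0,0,0,0,0,5]'
python3 -c "
from h import *
plan([523,-82.3,45],mkR([0,0,-1],-Y))"
```

```text
time_s: 27.32
tool_pos: [529.4, -79.2, 168.5]
tcp_rot: [0.835, 0.551, -0.0, -0.0]
force: [-0.4, 0.1, -0.5]
grip_width: 0.537
finger_force: 0.0
time_s: 27.95
tool_pos: [529.5, -80.0, 168.4]
tcp_rot: [0.989, 0.145, -0.0, 0.0]
force: [0.6, 0.5, -0.7]
grip_width: 0.534
finger_force: 0.0
time_s: 28.58
tool_pos: [530.3, -80.1, 169.7]
tcp_rot: [1.0, -0.024, 0.001, 0.0]
force: [0.8, -0.0, -0.3]
grip_width: 0.538
finger_force: 0.0
t 28.57 pos [530.3 -80.1 169.7] zdir [ 0.002 -0.    -1.   ] ydir [-0.049 -0.999  0.   ] q7 -1.4 q6 0.62 F [ 0.8 -0.  -0.3] g 50.0
  shift now-axes cm [-0.74  0.25 12.47]  after-turn-axes cm [-0.72  0.26 12.47]  turn [ 0.    -0.002  0.003]
```

```bash
python3 -m inch '[-0.74,0.22,5,0,0,0,5,0,0,5,0,0,0,5,0,0,2.4,0,0,0,5,0,0,0,0,0,0,5,0,0,0,0,0,0,0]'
python3 -m inch '[0,0,0,0,0,0,0,0,0,0,0,0,0,0,0,0,0,0,0,0,0,0,0,0,0,0,0,0,0,0,0,0,0,0,0]'
python3 -m inch '[0.08,1.02,0,0,0,-0.157,0,0.08,1.02,0,0,0,-0.157,0,0.08,1.02,0,0,0,-0.157,0,0.08,1.02,0,0,0,-0.157,0,0,0,0,0,0,0,0]'
python3 -c "
from h import *
a=yaw+np.pi+.628
plan([587.6+65*np.cos(a),-85.9+65*np.sin(a),45],mkR([0,0,-1],[-np.sin(a),np.cos(a),0]))"
```

```text
time_s: 29.2
tool_pos: [523.7, -82.2, 46.8]
tcp_rot: [1.0, -0.025, 0.002, 0.0]
force: [0.6, -0.1, 0.8]
grip_width: 0.478
finger_force: 0.0
time_s: 29.82
tool_pos: [523.8, -82.2, 46.9]
tcp_rot: [1.0, -0.025, 0.002, 0.0]
force: [-0.0, -0.6, 7.8]
grip_width: 0.247
finger_force: 30.0
time_s: 30.45
tool_pos: [534.4, -121.3, 46.8]
tcp_rot: [0.959, 0.284, 0.002, 0.001]
force: [-1.7, 0.6, 10.9]
grip_width: 0.252
finger_force: 30.0
t 30.45 pos [ 534.4 -121.3   46.8] zdir [ 0.004 -0.    -1.   ] ydir [ 0.545 -0.838  0.002] q7 -0.91 q6 0.35 F [-1.7  0.6 10.9] g 23.5
  shift now-axes cm [-0.11 -0.07  0.18]  after-turn-axes cm [-0.11 -0.07  0.18]  turn [ 0.002 -0.003  0.   ]
```

```bash
python3 -m inch '[0.07,1,0,0,0,-0.157,0,0.08,1.02,0,0,0,-0.157,0,0.08,1.02,0,0,0,-0.157,0,0.08,1.02,0,0,0,-0.157,0,0,0,0,0,0,0,0]'
python3 -m inch '[0.08,1.02,0,0,0,-0.157,0,0.08,1.02,0,0,0,-0.157,0,0,0.1,0,0,0,0,0,0,0,0,0,0,0,0,0,0,0,0,0,0,0]'
python3 -c "
from h import *
a=yaw+np.pi+np.pi/2
plan([587.6+65*np.cos(a),-85.9+65*np.sin(a),45],mkR([0,0,-1],[-np.sin(a),np.cos(a),0]))"
```

```text
time_s: 31.08
tool_pos: [565.7, -146.3, 46.9]
tcp_rot: [0.824, 0.567, 0.001, 0.001]
force: [-0.3, -0.5, 9.2]
grip_width: 0.25
finger_force: 30.0
time_s: 31.7
tool_pos: [585.3, -150.3, 46.9]
tcp_rot: [0.726, 0.688, 0.0, 0.001]
force: [-3.2, -1.7, 9.4]
grip_width: 0.25
finger_force: 30.0
t 31.7 pos [ 585.3 -150.3   46.9] zdir [ 0.002 -0.001 -1.   ] ydir [ 0.999 -0.054  0.002] q7 -0.26 q6 0.5 F [-3.2 -1.7  9.4] g 23.3
  shift now-axes cm [-0.05 -0.11  0.19]  after-turn-axes cm [-0.05 -0.11  0.19]  turn [ 0.002  0.001 -0.002]
```

Near the stop. I'll push a little further and watch the force.

```bash
python3 -m inch '[0,0.3,0,0,0,0,0,0,0,0,0,0,0,0,0,0.2,0,0,0,0,0,0,0,0,0,0,0,0,0,0,0,0,0,0,0]'
python3 -m inch '[0,0,0,0,0,0,4,0,0,0,0,0,0,5,0,0,-5,0,0,0,5,0,0,-5,0,0,0,5,0,0,-4,0,0,0,5]'
python3 -m inch '[-3,0,-4,0,0,0,5,-3,0,-4,0,0,0,5,0,0,0,0,0,0,5,0,0,0,0,0,0,5,0,0,0,0,0,0,5]'
python3 - <<'E'
from h import *
from plant import camera_info,grab_frame
plan([587,-86,200])
c=camera_info("wrist");im,d=grab_frame("wrist");cv2.imwrite("pics/w5.png",im)
P=cloud(c,d);hsv=cv2.cvtColor(im,cv2.COLOR_BGR2HSV);Q=P.copy();Q[...,:2]-=E;U=Q@X;V=Q@Y;Z=P[...,2]
b=(Z>19)&(Z<28)&(U>-5)&(U<75)&(abs(V)<110)&(hsv[...,1]<50);b=cv2.morphologyEx(b.astype(np.uint8),2,np.ones((3,3)))>0
print("bar",b.sum(),rect(np.c_[U[b],V[b]]))
r=(Z>41)&(Z<54)&(U>5)&(U<75)&(abs(V)<40);print("rib",rect(np.c_[U[r],V[r]]))
m=(Z>19)&(Z<28)&(U>-85)&(U<5)&(abs(V)<80)&(hsv[...,1]>60);print("panel",rect(np.c_[U[m],V[m]]))
k=(Z>66)&(Z<80)&(abs(U-30)<40)&(abs(V-65)<40);print("knob",k.sum(),rect(np.c_[U[k],V[k]]))
h=(Z>29)&(Z<42)&(abs(U-30)<25)&(V>80)&(V<145);print("lever",h.sum(),rect(np.c_[U[h],V[h]]))
E
```

```text
time_s: 32.33
tool_pos: [585.5, -150.5, 46.7]
tcp_rot: [0.726, 0.688, -0.003, -0.002]
force: [-14.7, 0.5, 19.8]
grip_width: 0.248
finger_force: 30.0
time_s: 32.95
tool_pos: [591.2, -150.2, 188.2]
tcp_rot: [0.725, 0.688, 0.001, 0.002]
force: [0.8, 0.4, -0.5]
grip_width: 0.541
finger_force: 0.0
time_s: 33.58
tool_pos: [586.9, -209.0, 264.9]
tcp_rot: [0.725, 0.689, 0.0, -0.0]
force: [-0.7, -0.4, 0.5]
grip_width: 0.538
finger_force: 0.0
t 33.58 pos [ 586.9 -209.   264.9] zdir [ 0.001  0.001 -1.   ] ydir [ 0.999 -0.05   0.001] q7 -0.02 q6 0.95 F [-0.7 -0.4  0.5] g 50.0
  shift now-axes cm [12.28 -0.61  6.5 ]  after-turn-axes cm [12.28 -0.61  6.5 ]  turn [0. 0. 0.]
bar 5012 (array([30.1,  0.6]), array([169.9,  60.7]), 89.92)
rib (array([30.3,  0.9]), array([59.5, 11.2]), 89.97)
panel (array([-40.,  -0.]), array([130.8,  79.3]), 89.93)
knob 383 (array([30.3, 65.2]), array([22. , 23.5]), 0.42)
lever 950 (array([ 30.6, 112.3]), array([62.8, 26.3]), 90.0)
```

View pics/w5.png

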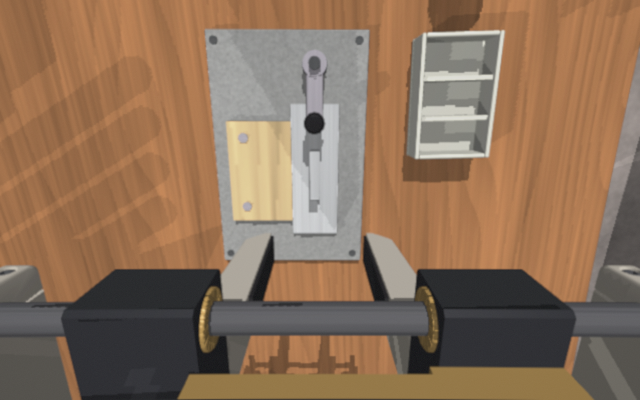

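The latch is fully closed (knob (314,123), measured at fixture (30.3, 65.2); hit the stop at 15 N). The bar is still flush (centre (30.1, 0.6)) and the robot is clear, so I'll hand in.

```bash
python3 -c "
from plant import workorder;print(workorder.close_job())"
```

```text
the job is handed in; nothing more can be done
None
```

The job is handed in after about 34 s on the robot's clock: I swung the latch open, laid the bar rib up and flush to the panel's free edge (centred to within about 1 mm), then closed the latch to its stop over the bar's end; the spray can, tray and screwdriver were not touched.

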